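Fill the disc carrier and hold it home against its plunger

TASK

The four-pocket carrier of the valve-disc checker is two discs short: lay a spare disc from the bench flat into each empty pocket, leave the two discs already in it in their pockets and the spare left over on the bench, and do not disturb the tools and parts standing by. Then push the carrier by its handle along the bed and under the probe bridge, against the sprung plunger, until it comes up against the hard stops, without ramming it. It springs back when released, so finish while still holding it firmly on the stops for the probes to read: do not let go.

Things in the scene. Friction and masses are not known exactly. Their poses are not given: they have to be found in the camera images.
- checker: Fixed checking station: metal bed plate 260 x 190 x 14 mm; origin at bench level, x = push direction, z up, plate x -127 to +133 mm. Rails (26 mm high) overlap the carrier's flanges: it slides along x with 1.5 mm play, cannot lift out. Grey bridge across it at x +44 to +70 mm: probe faces 37 mm above the bench, bar top 69, cables up to 100. Behind it the end block with stops and plunger.
- carrier: Blue plastic slide 120 (x) x 154 (y) x 14 mm, 0.4 kg, loose on the bed; origin at the centre of its underside, 14 mm above the bench; x = push direction, z up. Top face 28 mm above the bench. Four pockets in a row across it at x +32 mm, bow handle at the end near the robot. Starts 60 to 72 mm short of the stops; slides easily (under 1 N).
- handle (a point): Middle of the carrier's steel bow handle: round level bar 10 mm thick along the carrier's y, 54 mm straight, legs 70 mm apart; axis 60 mm above the bench, 32 mm above the carrier's top, at carrier x -46 mm. Grip it from above with the jaws closing along x, or push it.
- stops: Two steel stop buttons, 16 mm diameter, 90 mm apart in y, fixed to the end block; origin midway between their front faces, which the carrier's far edge meets when home: at checker x +85 mm, 22 mm above the bench, axes as the checker's. Home, the carrier's origin is 60 mm short of this point along x.
- plunger (a joint): Sprung brass plunger (10 mm) between the two stops, pointing at the carrier. 0 = fully out, grows as it is pressed in (m). The carrier meets it 12 mm before the stops, so it reads about 0.0115 when the carrier is on the stops. Spring force 4 N at 0, 6 N at 0.012, so about 7 to 12 N at the handle before the stops take any load; it pushes the carrier back when it is let go.
- plunger_tip (a point): Tip of the plunger, 12 mm in front of the stop faces when fully out, 21 mm above the bench.
- pocket_0 (a point): Centre of the floor of carrier pocket 0 (counted from the carrier's -y side, 34 mm apart): 29 mm diameter, dark floor, chamfered mouth, 5 mm deep, floor 23 mm above the bench. Which pockets are empty varies. A seated disc's origin is at this point; it stands 5 mm proud.
- pocket_1 (a point): Centre of the floor of carrier pocket 1 (counted from the carrier's -y side, 34 mm apart): 29 mm diameter, dark floor, chamfered mouth, 5 mm deep, floor 23 mm above the bench. Which pockets are empty varies. A seated disc's origin is at this point; it stands 5 mm proud.
- pocket_2 (a point): Centre of the floor of carrier pocket 2 (counted from the carrier's -y side, 34 mm apart): 29 mm diameter, dark floor, chamfered mouth, 5 mm deep, floor 23 mm above the bench. Which pockets are empty varies. A seated disc's origin is at this point; it stands 5 mm proud.
- pocket_3 (a point): Centre of the floor of carrier pocket 3 (counted from the carrier's -y side, 34 mm apart): 29 mm diameter, dark floor, chamfered mouth, 5 mm deep, floor 23 mm above the bench. Which pockets are empty varies. A seated disc's origin is at this point; it stands 5 mm proud.
- disc_a: flat steel valve disc, 27 mm diameter, 10 mm thick; origin at the centre of its underside, z up through its flat faces. At the start it already sits in one of the carrier's pockets; leave it there.
- disc_b: flat steel valve disc, 27 mm diameter, 10 mm thick; origin at the centre of its underside, z up through its flat faces. At the start it already sits in one of the carrier's pockets; leave it there.
- spare_a: flat steel valve disc, 27 mm diameter, 10 mm thick; origin at the centre of its underside, z up through its flat faces. Spare, lies flat on the bench to the right of the checker at the start.
- spare_b: flat steel valve disc, 27 mm diameter, 10 mm thick; origin at the centre of its underside, z up through its flat faces. Spare, lies flat on the bench to the right of the checker at the start.
- spare_c: flat steel valve disc, 27 mm diameter, 10 mm thick; origin at the centre of its underside, z up through its flat faces. Spare, lies flat on the bench to the right of the checker at the start.
- valve_body: black injector body, 40 x 90 x 52 mm, standing by; origin at the centre of its underside. Bystander.
- driver: screwdriver with red handle, 182 mm long, lying by; origin near its middle. Bystander.
- fluid_jar: brown jar with black cap, 46 mm diameter, 71 mm high; origin at the centre of its underside. Bystander.

How it is judged:
By the outcome, as a careful person would: the job done as asked, in the order asked, and still so for the second after the job is handed in, while the arm keeps its last pose, push and grip.
It also fails if it takes over 67 s, if anything falls off the work surface, if the arm or the gripper's body presses on something with over 40 N, if the wrist force passes 120 N, or if a joint passes its speed limit or range.

ROBOT

A 7-joint arm with a two-finger parallel gripper is mounted at the origin on a cart in front of the work surface, level with it; the furniture and walls round the work are solid. World frame = base frame: x ahead of the robot, y to its left, z up, the work surface at z = 0. Lengths are in m, angles in degrees, forces in N, time in s.
With the tool pointing down it reaches from about 0.4 to 0.85 m from the base axis. Payload 10.4 kg.
Tool frame: the origin (TCP) lies midway between the tips of the shut fingers; the grasp point (between the pads) lies 19 mm behind it (env.grip_depth is the distance from the TCP to the grasp point, in m); x points along the fingers, y is the direction in which the jaws open and shut, and the axes are right-handed (so a half turn about x gives the same grasp; the last joint's range is limited). The gripper opens to 85 mm and grips with 20 to 120 N. Pads are 22 mm wide; open, the fingers measure 114 mm over their backs; the gripper's body (76 mm by 85 mm) begins 54 mm behind the grasp point. The pads swing forward as they close: fully open they stand 13 mm farther back than shut.
Start: joints at [-68.388, 19.034, -3.707, 83.658, 1.238, 77.344, -5.071], TCP at [0.243, 0.576, 0.231] pointing down, gripper open.
Joint ranges: [-148.97, 148.97], [-28.65, 121.19], [-84.17, 76.75], [9.2, 138.47], [-72.65, 252.65], [3.7, 117.97], [-149.18, 149.18]. Speed limits (degrees/s): [127.2, 127.2, 159.86, 159.86, 180, 180, 180].

INTERFACE

Orientations are given as [roll, pitch, yaw] about the fixed x, y, z axes, in that order (R = Rz(yaw) Ry(pitch) Rx(roll)).
In Python, from workcell import env gives the robot as it stands. The module is installed in compiled form; this text tells all that it offers.
- The arm moves only by the tool carry_out, never from a script. Its argument "rows" is a list of rows, each a list of 5 numbers: the opening, from -1 (shut) to 1 (fully open), then the shift along the world's x, y, z in mm, then the turn about the world's z in degrees. A call has 1 to 20 rows; each row is the pose to reach, as a shift and turn from the pose measured when the call began; what a row does not reach only later rows make up. A row lasts 1/10 s, in which the tool goes at most 50 mm and 8.59 degrees, less where a joint would pass 70% of its speed; a pose out of reach is approached as far as the arm can. A call with a gripper value outside its range is refused whole. The fingers move at their own pace and stop on an object; the grip force is fixed at half the most. Time passes only in rows, so rows that repeat a pose let the fingers close. It gives the time, the measured TCP pose, the force and the opening at its end, in the units of the state.
- env.get_state(): the state, without advancing time (a new reading comes with each control period).
- env.get_image(name): name is "side" or "top" or "wrist"; returns the picture (420x560x3 uint8, red, green, blue); there is no depth.
- env.camera_params(name): a dict with "fx", "fy", "cx", "cy" (pixels), "origin" and "orientation" of the camera in the world. Camera axes: x right, y up, looking along -z (the intrinsics and any distortion apply to the point x, -y, -z); pixel columns grow to the right and rows downward; lengths in m; the calibration is good to about 2 mm. A picture is of the moment at which its call begins: read the wrist's pose just before it. camera_params takes no time and is no camera call; for the wrist camera it gives the pose at the moment of the call.
- env.job_done(): hands the job in, once; it reports no verdict.
Trained networks look in the newest picture that a camera, given by its name, has taken for a name from the list of things; names that differ only in an ending like _2 or _b are one class to them, and where a whole thing is asked for, a point or a joint stands for the part that bears it (a point fixed in the world has none). Each returns a list of dicts, best first, with "score" (0 to 1); they miss things now and then, are a little off and sometimes report something else, mostly with a low value. They report only what shows in the picture. A call takes as long as a camera call.
- env.boxes_of(camera, target): "position" ([x, y, z] in m, in world coordinates, good to about 4 mm: the middle of the surface that is visible of it).
- env.landmark_of(camera, target): "position" ([x, y, z] in m, in world coordinates, good to about 4 mm: a listed point, or the origin of a listed thing).
The state is a dict: "clock": time; "joint_positions": joint angles; "joint_velocities": joint speeds; "tau": joint torques, N m; "tool_pos": TCP position; "tool_rot": TCP orientation; "force": force on the tool from outside, world axes, zero at the start; "wrist_torque": the same for the moment, N m; "gripper_width": opening from 0.0 (shut) to 1.0 (fully open).
Only numpy, scipy, OpenCV 4.12 (cv2) and the standard library are available. Lean on these libraries where they do the work, as an engineer would, in place of code of your own. Each camera call takes 0.05 s, during which the arm holds its last target.

## Working session

There is one attempt and no reset: what is moved stays moved. The work goes in short steps, Python scripts to look and compute and a tool call to move; the robot and the scene stay as the last step left them, time stands still between calls to the robot, and variables do not carry over. Pictures are saved under pics/ and viewed, and the job is handed in when it is done.

Besides the shell and the picture viewer there is one more tool, called after ">>>" as name(argument=value, ...), one argument or row to a line, values as JSON. carry_out: Moves the arm, as the interface text tells. Its arguments: {"type":"object","properties":{"rows":{"type":"array","items":{"type":"array","items":{"type":"number"}}}},"required":["rows"]}

```bash
mkdir -p pics; python3 - <<'E'
from workcell import env
import cv2
s=env.get_state();print({k:(s[k]) for k in ('clock','tool_pos','tool_rot','force','gripper_width')}, env.grip_depth)
for n in ('top','side','wrist'):
    im=env.get_image(n);cv2.imwrite(f'pics/{n}0.png',im[:,:,::-1]);p=env.camera_params(n);print(n,p)
for t in ('pocket_0','pocket_1','pocket_2','pocket_3','disc_a','spare_a','handle','stops','checker','carrier'):
    for c in ('top',):
        print(c,t,[(round(d['score'],2),[round(float(v),4) for v in d['position']]) for d in env.landmark_of(c,t)][:6])
E
```

```text
{'clock': 0.0, 'tool_pos': array([0.24315788, 0.57533562, 0.23052143]), 'tool_rot': array([ -84.58542314,   89.9182292 , -107.49130014]), 'force': array([-0.25338978,  0.14189244,  0.44648931]), 'gripper_width': 0.9996087336204075} 0.0187
top {'fx': 399.8112747310084, 'fy': 399.8112747310084, 'cx': 277.1547593559161, 'cy': 218.34042219662416, 'origin': array([ 0.28875585, -0.12768931,  1.10667135]), 'orientation': array([ 11.00108125,  -0.82033071, -88.73208339])}
side {'fx': 464.642560262875, 'fy': 464.642560262875, 'cx': 272.9191584232665, 'cy': 199.55863876355482, 'origin': array([ 0.42124128, -1.180803  ,  0.69482138]), 'orientation': array([59.35200127,  0.37356191, -4.76955269])}
wrist {'fx': 375.3102177994672, 'fy': 375.3102177994672, 'cx': 279.41443496754164, 'cy': 208.26188650680558, 'origin': array([0.17450496, 0.60463211, 0.37418002]), 'orientation': array([-1.67651575e+01,  2.97699414e-02,  6.70727004e+01])}
top pocket_0 [(0.93, [0.5421, -0.0248, 0.0225]), (0.84, [0.5519, 0.0741, 0.0279]), (0.72, [0.4588, -0.4613, 0.0033]), (0.71, [0.5464, 0.0416, 0.019]), (0.63, [0.5444,
[... 384 characters left out ...]
]
top pocket_3 [(0.93, [0.5421, -0.0248, 0.0225]), (0.84, [0.5519, 0.0741, 0.0279]), (0.72, [0.4588, -0.4613, 0.0033]), (0.71, [0.5464, 0.0416, 0.019]), (0.63, [0.5444, 0.0044, 0.021])]
top disc_a [(0.62, [0.5482, 0.045, 0.0204]), (0.58, [0.5467, 0.0763, 0.0223])]
top spare_a [(0.66, [0.4337, -0.3512, -0.0047]), (0.59, [0.4392, -0.2597, -0.0006]), (0.43, [0.5216, -0.3173, -0.0003])]
top handle [(0.57, [0.4659, 0.0281, 0.0601]), (0.56, [0.5449, 0.0432, 0.0203])]
top stops [(0.66, [0.6339, 0.0192, 0.023])]
top checker [(0.93, [0.55, 0.0258, 0.0027]), (0.63, [0.512, 0.0256, 0.0129]), (0.34, [0.5472, 0.0772, 0.0219])]
top carrier [(0.56, [0.512, 0.0279, 0.015]), (0.27, [0.5498, 0.0244, 0.0019])]
```

View pics/top0.png

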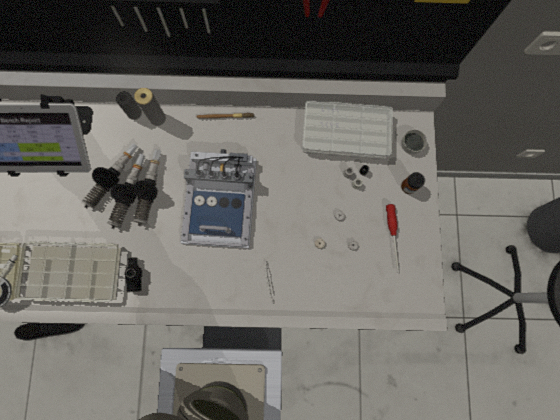

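View pics/side0.png

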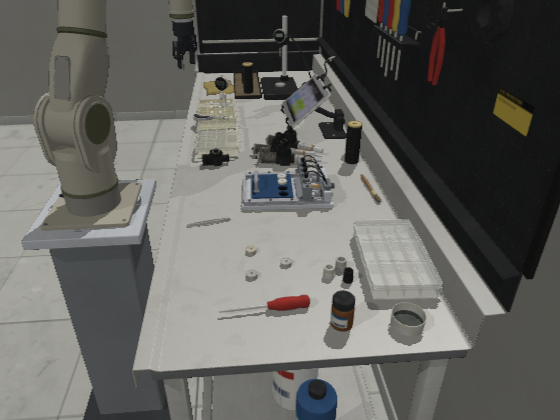

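View pics/wrist0.png

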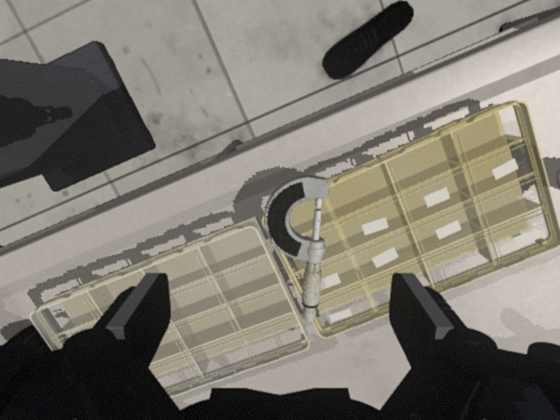

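```bash
cat > h.py <<'E'
import numpy as np, cv2
from scipy.spatial.transform import Rotation as Ro
def cam(p):
    return Ro.from_euler('xyz',p['orientation'],degrees=True).as_matrix(), np.array(p['origin'])
def ray(p,u,v,z):
    R,o=cam(p); d=R@np.array([(u-p['cx'])/p['fx'],-(v-p['cy'])/p['fy'],-1.])
    return o+d*(z-o[2])/d[2]
def proj(p,X):
    R,o=cam(p); c=R.T@(np.array(X)-o); return p['cx']+p['fx']*c[0]/-c[2], p['cy']-p['fy']*c[1]/-c[2]
E
python3 - <<'E'
import cv2
from workcell import env
from h import *
im=cv2.imread('pics/top0.png')
a=cv2.resize(im[140:260,170:270],None,fx=5,fy=5,interpolation=cv2.INTER_CUBIC)
b=cv2.resize(im[190:260,300:370],None,fx=5,fy=5,interpolation=cv2.INTER_CUBIC)
cv2.imwrite('pics/topA.png',a);cv2.imwrite('pics/topB.png',b)
p=env.camera_params('top')
for u,v in((340,215),(320,243),(353,244)): print(ray(p,u,v,.01))
for u,v in((199,201),(211,201),(225,202),(237,203)): print(ray(p,u,v,.028))
s=env.get_state();print(Ro.from_euler('xyz',s['tool_rot'],degrees=True).as_matrix().round(3))
E
```

```text
[ 0.5162033  -0.31474147  0.01      ]
[ 0.43575541 -0.2586835   0.01      ]
[ 0.43516467 -0.35014785  0.01      ]
[0.54219653 0.07857902 0.028     ]
[0.54304238 0.04549682 0.028     ]
[0.54119147 0.00673062 0.028     ]
[ 0.5391997 -0.0265158  0.028    ]
[[ 0.     0.389  0.921]
 [ 0.     0.921 -0.389]
 [-1.     0.    -0.   ]]
```

View pics/topA.png

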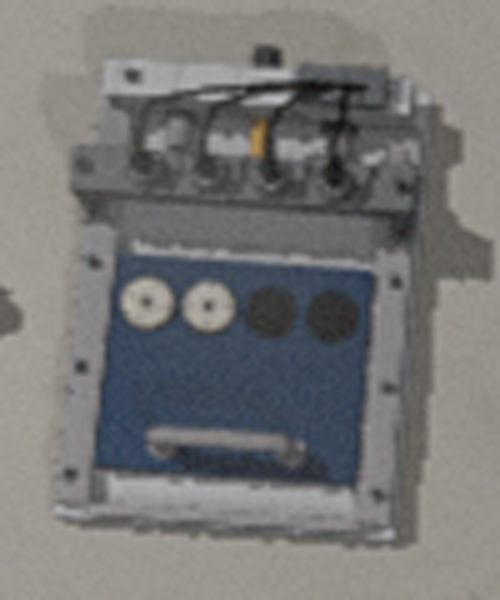

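View pics/topB.png

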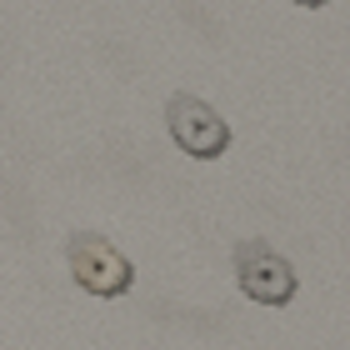

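>>> carry_out(
  rows=[
    [0.2, 45, -40, 0, -8],
    [0.2, 90, -80, 0, -16],
    [0.2, 130, -120, 0, -24],
    [0.2, 165, -160, 0, -32],
    [0.2, 190, -200, 0, -40],
    [0.2, 210, -240, 0, -48],
    [0.2, 230, -285, 0, -56],
    [0.2, 240, -330, 0, -64],
    [0.2, 250, -375, 0, -70],
    [0.2, 260, -420, 0, -70],
    [0.2, 270, -465, 0, -70],
    [0.2, 280, -510, 0, -70],
    [0.2, 287, -535, 0, -70],
    [0.2, 287, -535, 0, -70],
    [0.2, 287, -535, 0, -70],
  ],
)

```text
clock: 2.15
tool_pos: [0.5303, 0.0408, 0.2314]
tool_rot: [163.4, 90.0, 70.4]
force: [0.1, 0.1, 0.9]
gripper_width: 0.602
```

```bash
cat > look.py <<'E'
import sys
from workcell import env
from h import *
n=sys.argv[1]
s=env.get_state();p=env.camera_params('wrist');im=env.get_image('wrist')
cv2.imwrite(f'pics/{n}.png',im[:,:,::-1]);np.save(f'pics/{n}.npy',p,allow_pickle=True)
print(s['clock'],s['tool_pos'].round(4),s['tool_rot'].round(2),s['force'].round(2),s['gripper_width'])
R=Ro.from_euler('xyz',s['tool_rot'],degrees=True).as_matrix();print('jaw yaw',np.degrees(np.arctan2(R[1,1],R[0,1])))
for t in sys.argv[2:]:
    print(t,[(round(d['score'],2),[round(float(v),4) for v in d['position']],[round(x) for x in proj(p,d['position'])]) for d in env.landmark_of('wrist',t)][:6])
E
python3 look.py w1 pocket_0 disc_a handle stops
```

```text
2.15 [0.5303 0.0408 0.2314] [163.36  89.97  70.4 ] [0.12 0.09 0.9 ] 0.6020495674030664
jaw yaw -2.959808484586254
pocket_0 [(0.95, [0.5433, 0.0082, 0.024], [296, 209]), (0.85, [0.5415, -0.0269, 0.0194], [295, 240]), (0.67, [0.5441, 0.0386, 0.0235], [295, 178])]
disc_a [(0.93, [0.5467, 0.0755, 0.0217], [296, 138]), (0.79, [0.5442, 0.0433, 0.0248], [295, 173])]
handle [(0.71, [0.4668, 0.0305, 0.0595], [209, 200])]
stops [(0.37, [0.5148, 0.0247, 0.0111], [266, 190])]
```

View pics/w1.png

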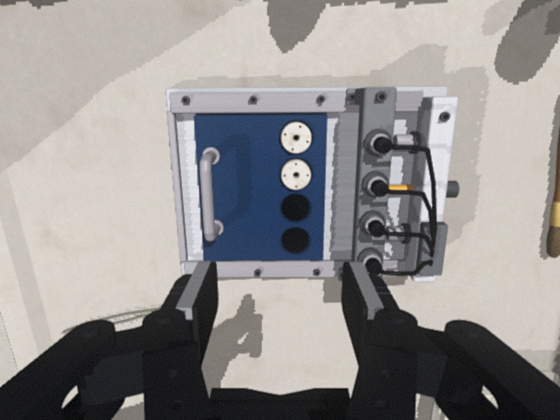

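```bash
python3 - <<'E'
from h import *
im=cv2.imread('pics/w1.png');p=np.load('pics/w1.npy',allow_pickle=True).item()
g=cv2.cvtColor(im,cv2.COLOR_BGR2GRAY);hsv=cv2.cvtColor(im,cv2.COLOR_BGR2HSV)
def cen(m,seed):
    n,l,st,c=cv2.connectedComponentsWithStats(m.astype(np.uint8)); i=l[seed[1],seed[0]]; return c[i],st[i]
roi=np.zeros(g.shape,bool);roi[112:262,250:327]=1
dark=(g<30)&roi; light=(g>120)&roi
for s,m,z in (((295,207),dark,.025),((295,240),dark,.025),((300,128),light,.033),((300,165),light,.033)):
    m=m.copy()
    c,st=cen(m,s); bc=(st[0]+(st[2]-1)/2,st[1]+(st[3]-1)/2)
    print(s,c.round(1),st,ray(p,*c,z).round(4), ray(p,*bc,z).round(4))
blue=(hsv[...,0]>95)&(hsv[...,0]<130)&(hsv[...,1]>100)
# carrier edges
q=[(196,115),(205,262),(327,113),(325,261)]
for u,v in q: print(ray(p,u,v,.028).round(4))
for u,v in [(209,158),(212,229)]: print('h',ray(p,u,v,.06).round(4))
a=cv2.resize(im[80:290,160:460],None,fx=2.6,fy=2.6,interpolation=cv2.INTER_CUBIC);cv2.imwrite('pics/w1z.png',a)
E
```

```text
(295, 207) [279.4 209.5] [     0      0    560    420 234187] [0.5275 0.0084 0.025 ] [0.5276 0.0083 0.025 ]
(295, 240) [294.6 238.8] [282 228  26  25 448] [ 0.541 -0.023  0.025] [ 0.5409 -0.0243  0.025 ]
(300, 128) [295.9 137.2] [281 122  31  31 736] [0.5459 0.0779 0.033 ] [0.5461 0.0781 0.033 ]
(300, 165) [295.6 174.2] [281 159  30  31 697] [0.5444 0.0441 0.033 ] [0.5443 0.0443 0.033 ]
[0.4573 0.1017 0.028 ]
[ 0.4497 -0.0422  0.028 ]
[0.5748 0.0973 0.028 ]
[ 0.5706 -0.0473  0.028 ]
h [0.4712 0.0673 0.06  ]
h [0.4671 0.0039 0.06  ]
```

View pics/w1z.png

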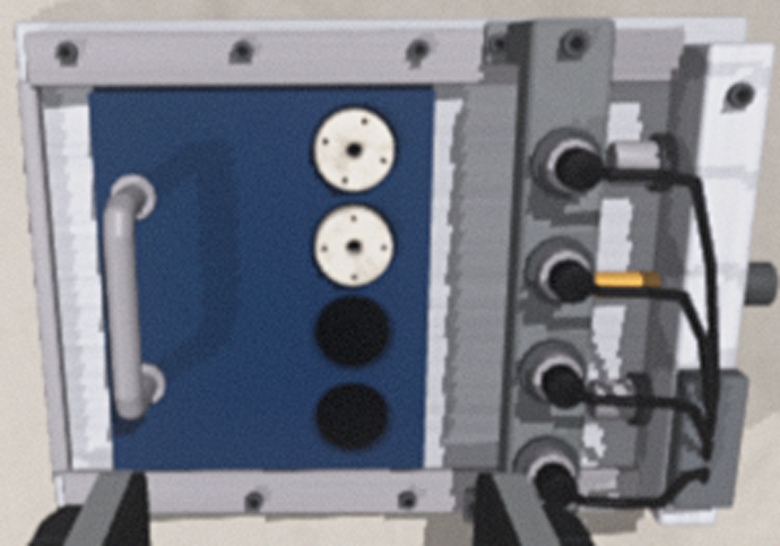

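>>> carry_out(
  rows=[
    [0.1, -15, -50, 0, 0],
    [0.1, -30, -100, 0, 0],
    [0.1, -45, -150, 0, 0],
    [0.1, -60, -200, 0, 0],
    [0.1, -65, -250, -20, 0],
    [0.1, -70, -290, -50, 0],
    [0.1, -70, -290, -50, 0],
    [0.1, -70, -290, -50, 0],
  ],
)

```text
clock: 3.2
tool_pos: [0.4592, -0.2487, 0.1803]
tool_rot: [-88.6, 89.9, 178.5]
force: [0.7, 1.0, -0.6]
gripper_width: 0.552
```

```bash
python3 look.py w2 spare_a
```

```text
3.2 [ 0.4592 -0.2487  0.1803] [-88.63  89.87 178.46] [ 0.66  1.03 -0.59] 0.5519926260530316
jaw yaw -2.9150199621514554
spare_a [(0.77, [0.5216, -0.3136, -0.0001], [352, 247]), (0.67, [0.4324, -0.3532, -0.0028], [259, 288]), (0.67, [0.4407, -0.2546, -0.0025], [261, 190])]
```

View pics/w2.png

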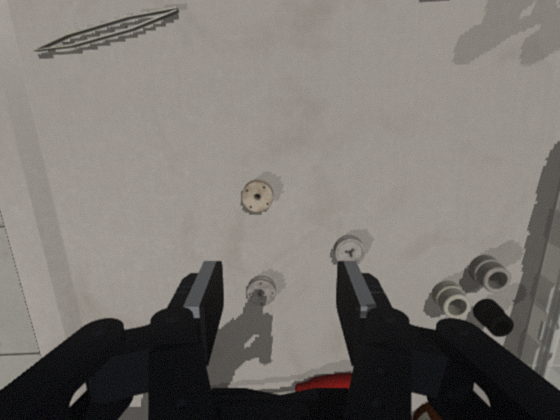

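```bash
python3 - <<'E'
from h import *
im=cv2.imread('pics/w2.png');p=np.load('pics/w2.npy',allow_pickle=True).item()
a=cv2.resize(im[165:315,220:390],None,fx=4,fy=4,interpolation=cv2.INTER_CUBIC);cv2.imwrite('pics/w2z.png',a)
for u,v in((257,196),(349,249),(262,288)): print(ray(p,u,v,.01).round(4))
E
```

```text
[ 0.4379 -0.2571  0.01  ]
[ 0.5174 -0.3106  0.01  ]
[ 0.4364 -0.346   0.01  ]
```

View pics/w2z.png

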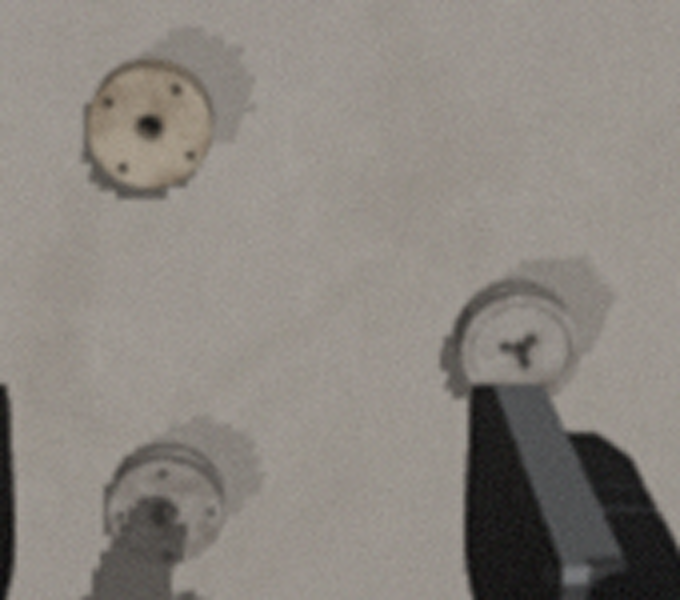

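>>> carry_out(
  rows=[
    [0.1, -21, -8, -45, 0],
    [0.1, -21, -8, -90, 0],
    [0.1, -21, -8, -100, 0],
    [0.1, -21, -8, -100, 0],
  ],
)

```text
clock: 3.7
tool_pos: [0.4404, -0.2529, 0.0816]
tool_rot: [-123.8, 89.9, 143.7]
force: [-0.2, -0.6, 0.4]
gripper_width: 0.55
```

```bash
python3 look.py w3 spare_a
```

```text
3.7 [ 0.4404 -0.2529  0.0816] [-123.75   89.89  143.7 ] [-0.17 -0.58  0.4 ] 0.5501252261428762
jaw yaw -2.5462881877682966
spare_a [(0.98, [0.4349, -0.3513, -0.0046], [280, 346]), (0.78, [0.5214, -0.312, -0.0022], [404, 294]), (0.57, [0.4397, -0.2535, -0.0025], [280, 218])]
```

View pics/w3.png

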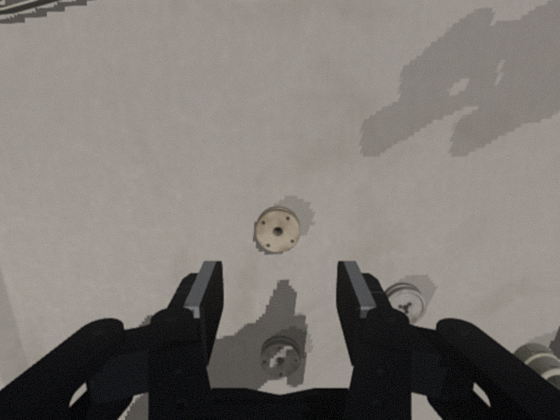

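```bash
python3 - <<'E'
from h import *
from workcell import env
im=cv2.imread('pics/w3.png');p=np.load('pics/w3.npy',allow_pickle=True).item()
for u,v in((277,230),(277.5,231)): print(ray(p,u,v,.01).round(4))
cv2.imwrite('pics/w3z.png',cv2.resize(im[190:270,230:330],None,fx=6,fy=6,interpolation=cv2.INTER_CUBIC))
print(p['origin'],p['orientation'])
print(env.get_state()['tool_pos'])
E
```

```text
[ 0.4376 -0.2573  0.01  ]
[ 0.4379 -0.258   0.01  ]
[ 0.44313851 -0.17906359  0.22512176] [-16.71434707   0.14572452  -2.56911119]
[ 0.44175765 -0.25422177  0.08363933]
```

View pics/w3z.png

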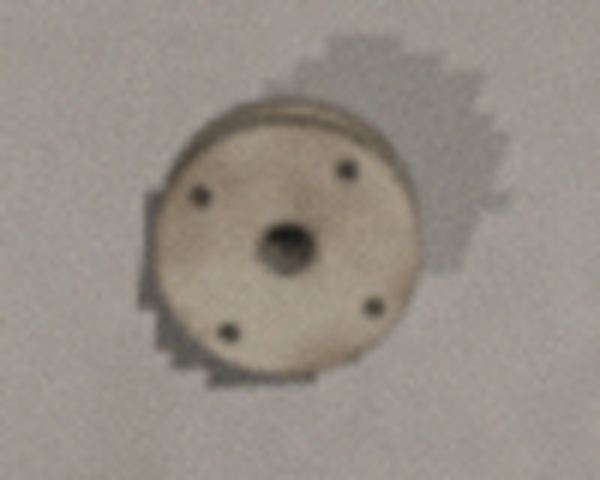

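>>> carry_out(
  rows=[
    [0.1, -3, -5, -20, 0],
    [0.1, -3, -5, -40, 0],
    [0.1, -3, -5, -50, 0],
    [0.1, -3, -5, -50, 0],
    [0.1, -3, -5, -50, 0],
  ],
)

```text
clock: 4.3
tool_pos: [0.4396, -0.2594, 0.0348]
tool_rot: [84.7, 89.8, -7.9]
force: [0.6, 0.3, -0.0]
gripper_width: 0.552
```

```bash
python3 - <<'E'
from h import *
from workcell import env
for i in range(3):
    s=env.get_state();p=env.camera_params('wrist');print(s['clock'],s['tool_pos'].round(4),p['origin'].round(4),s['joint_velocities'].round(1))
    im=env.get_image('wrist')
cv2.imwrite('pics/w4.png',im[:,:,::-1])
E
```

```text
4.3 [ 0.4396 -0.2594  0.0348] [ 0.4417 -0.1853  0.1783] [-0.1 -0.3  0.2 -0.1 -0.  -0.1  0.1]
4.35 [ 0.4397 -0.2595  0.0349] [ 0.4417 -0.1854  0.1784] [ 0.1 -0.2  0.2  0.3 -0.2 -0.3  0.1]
4.4 [ 0.4396 -0.2595  0.0348] [ 0.4416 -0.1854  0.1783] [ 0.   0.2 -0.   0.2 -0.2 -0.3  0.1]
```

View pics/w4.png

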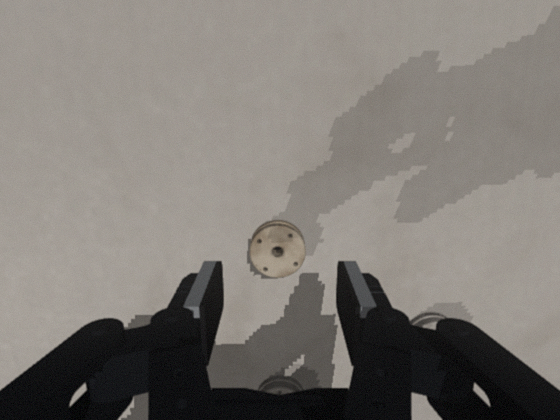

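```bash
python3 - <<'E'
from h import *
from workcell import env
p=env.camera_params('wrist')
print(ray(p,277.5,251,.01).round(4), proj(p,env.get_state()['tool_pos']), proj(p,[.4396,-.2595,.01]))
E
```

```text
[ 0.4378 -0.2576  0.01  ] (np.float64(281.617648803656), np.float64(277.99192041868184)) (np.float64(281.39631775779105), np.float64(254.44087336133555))
```

>>> carry_out(
  rows=[
    [0.1, -1.5, 2, -15, 0],
    [0.1, -1.5, 2, -26, 0],
    [0.1, -1.5, 2, -30, 0],
    [0.1, -1.5, 2, -30, 0],
    [-1, -1.5, 2, -30, 0],
    [-1, -1.5, 2, -30, 0],
    [-1, -1.5, 2, -30, 0],
    [-1, -1.5, 2, -30, 0],
    [-1, -1.5, 2, -30, 0],
    [-1, -1.5, 2, -30, 0],
  ],
)

```text
clock: 5.45
tool_pos: [0.4384, -0.2577, 0.0054]
tool_rot: [85.9, 89.7, -6.7]
force: [-1.9, 0.4, 6.2]
gripper_width: 0.273
```

```bash
python3 look.py w5
```

```text
5.45 [ 0.4384 -0.2577  0.0054] [85.9  89.71 -6.69] [-1.88  0.38  6.22] 0.2729242102983659
jaw yaw -2.5930258828780914
```

View pics/w5.png

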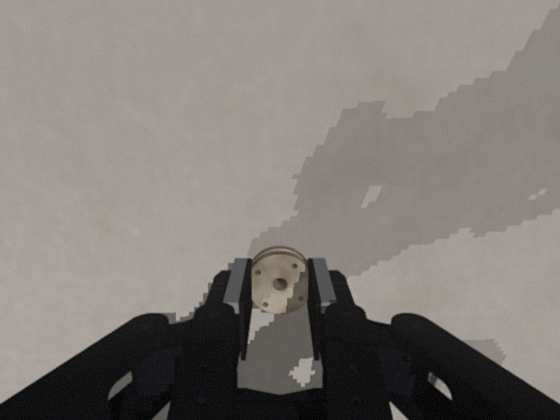

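>>> carry_out(
  rows=[
    [-1, 0, 0, 30, 0],
    [-1, 0, 0, 70, 0],
    [-1, 0, 30, 100, 0],
    [-1, 20, 75, 110, 0],
    [-1, 40, 120, 110, 0],
    [-1, 65, 165, 110, 0],
    [-1, 90, 205, 110, 0],
    [-1, 103, 234, 100, 0],
    [-1, 103, 234, 80, 0],
    [-1, 103, 234, 70, 0],
    [-1, 103, 234, 70, 0],
    [-1, 103, 234, 70, 0],
  ],
)

```text
clock: 6.7
tool_pos: [0.5413, -0.0249, 0.076]
tool_rot: [83.5, 89.7, -9.2]
force: [0.0, -0.4, 0.7]
gripper_width: 0.265
```

```bash
python3 look.py w6 pocket_0; python3 -c "
import cv2;im=cv2.imread('pics/w6.png');cv2.imwrite('pics/w6z.png',cv2.resize(im[100:400,140:440],None,fx=2,fy=2,interpolation=cv2.INTER_CUBIC))"
```

```text
6.7 [ 0.5413 -0.0249  0.076 ] [83.49 89.7  -9.2 ] [ 0.01 -0.37  0.71] 0.2649882638203884
jaw yaw -2.6965032087430467
pocket_0 [(0.68, [0.5403, -0.0273, 0.0242], [279, 239])]
```

View pics/w6z.png

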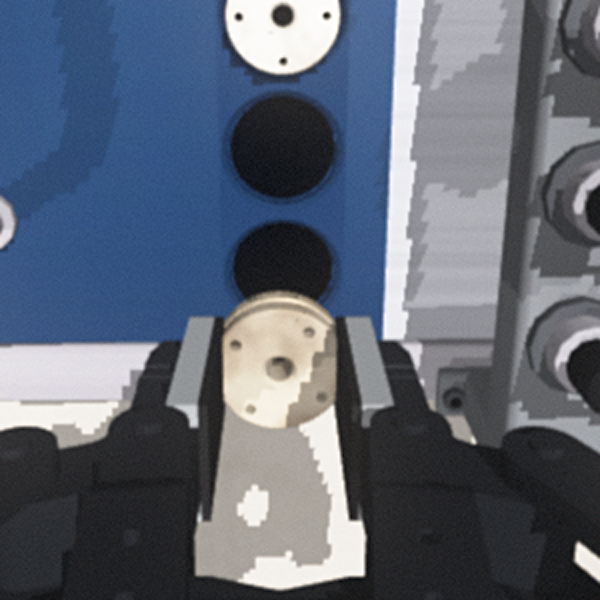

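```bash
python3 - <<'E'
from h import *
from workcell import env
im=cv2.imread('pics/w6.png');p=np.load('pics/w6.npy',allow_pickle=True).item()
g=cv2.cvtColor(im,cv2.COLOR_BGR2GRAY)
m=(g<35).astype(np.uint8); m[:110]=0
n,l,st,c=cv2.connectedComponentsWithStats(m);i=l[173,281];print(st[i],c[i], [ray(p,*c[i],z).round(4) for z in(.023,.028)])
z=.0805
for v in (279,281,283): print('disc',ray(p,279.5,v,z).round(4))
# ellipse of held disc: projected circle of top around candidates
d=ray(p,283/2+140,15/2+100,.033); print('p2 disc',d.round(4))
i=l[230,281];print(st[i],ray(p,st[i][0]+st[i][2]/2-.5,235,.025).round(4), 'top edge',ray(p,281,st[i][1],.025).round(4))
E
```

```text
[ 255  150   52   49 1781] [280.22571589 175.5047726 ] [array([0.5426, 0.0081, 0.023 ]), array([0.5426, 0.0092, 0.028 ])]
disc [ 0.5405 -0.0229  0.0805]
disc [ 0.5405 -0.0238  0.0805]
disc [ 0.5404 -0.0247  0.0805]
p2 disc [0.5448 0.0434 0.033 ]
[ 257  211   49   39 1436] [ 0.5415 -0.0249  0.025 ] top edge [ 0.5421 -0.011   0.025 ]
```

>>> carry_out(
  rows=[
    [-1, 0.7, -0.6, -20, 0],
    [-1, 0.7, -0.6, -35, 0],
    [-1, 0.7, -0.6, -40, 0],
    [-1, 0.7, -0.6, -40, 0],
    [-1, 0.7, -0.6, -40, 0],
  ],
)

```text
clock: 7.3
tool_pos: [0.5427, -0.0252, 0.0368]
tool_rot: [89.2, 89.6, -3.5]
force: [-0.1, -0.3, -0.6]
gripper_width: 0.271
```

```bash
python3 look.py w7; python3 -c "
import cv2;im=cv2.imread('pics/w7.png');cv2.imwrite('pics/w7z.png',cv2.resize(im[180:330,180:380],None,fx=4,fy=4,interpolation=cv2.INTER_CUBIC))"
```

```text
7.3 [ 0.5427 -0.0252  0.0368] [89.23 89.61 -3.45] [-0.05 -0.33 -0.61] 0.2712487424064336
jaw yaw -2.686095150144315
```

View pics/w7z.png

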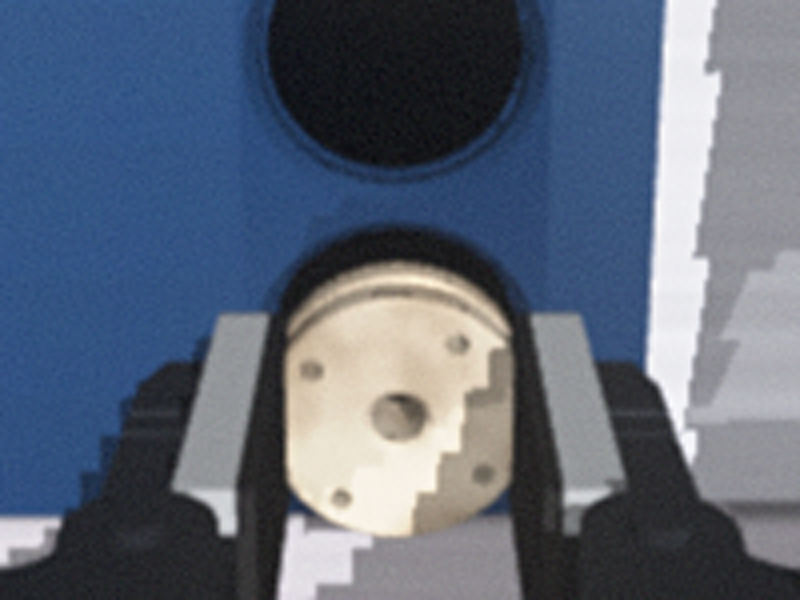

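```bash
python3 - <<'E'
from h import *
p=np.load('pics/w7.npy',allow_pickle=True).item()
f=lambda a,b,z:ray(p,180+a/4-.4,180+b/4-.4,z).round(4)
print('hole',f(400,417,.0414),'front',f(400,535,.0414))
print('p0 edge dark',f(400,238,.0275),'outer',f(400,228,.028),'sides',f(280,310,.028),f(520,310,.028))
print('p1 lower dark',f(396,165,.023),f(396,180,.028))
print('p1 sides',f(266,50,.026),f(523,50,.026))
E
```

```text
hole [ 0.5418 -0.0255  0.0414] front [ 0.5412 -0.0393  0.0414]
p0 edge dark [ 0.5426 -0.0113  0.0275] outer [ 0.5426 -0.0099  0.028 ] sides [ 0.529  -0.0189  0.028 ] [ 0.5554 -0.0202  0.028 ]
p1 lower dark [ 0.5425 -0.0044  0.023 ] [ 0.5425 -0.0044  0.028 ]
p1 sides [0.5294 0.0101 0.026 ] [0.5566 0.0088 0.026 ]
```

>>> carry_out(
  rows=[
    [-1, 0.2, 0.7, -3, 0],
    [-1, 0.2, 0.7, -5, 0],
    [-1, 0.2, 0.7, -6.5, 0],
    [-1, 0.2, 0.7, -6.5, 0],
    [-1, 0.2, 0.7, -6.5, 0],
  ],
)

```text
clock: 7.85
tool_pos: [0.543, -0.0245, 0.0304]
tool_rot: [89.7, 89.6, -3.0]
force: [0.2, 0.3, 0.7]
gripper_width: 0.266
```

```bash
python3 look.py w8; python3 -c "
import cv2;im=cv2.imread('pics/w8.png');cv2.imwrite('pics/w8z.png',cv2.resize(im[180:330,180:380],None,fx=4,fy=4,interpolation=cv2.INTER_CUBIC))"
```

```text
7.85 [ 0.543  -0.0245  0.0304] [89.71 89.6  -2.97] [0.24 0.29 0.69] 0.26604321323173424
jaw yaw -2.6836237137260923
```

View pics/w8z.png

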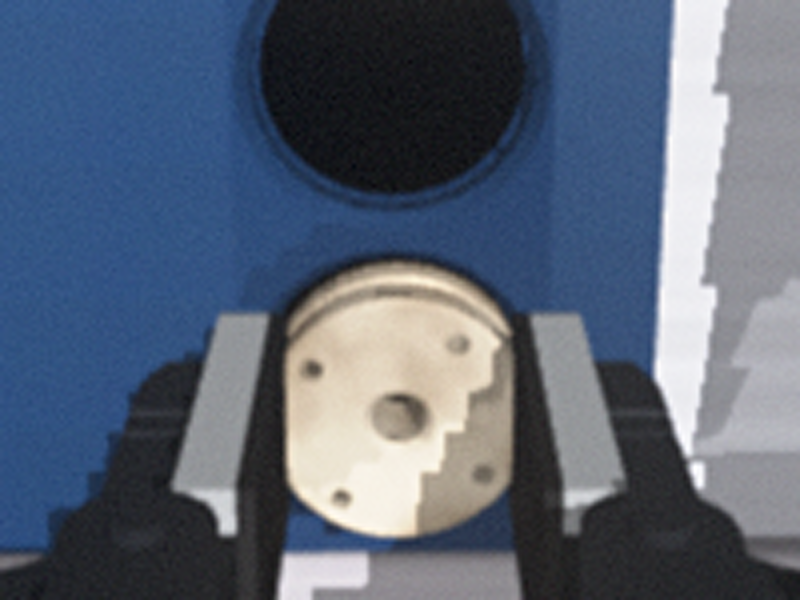

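>>> carry_out(
  rows=[
    [-1, 0, 0, -1, 0],
    [-1, 0, 0, -1, 0],
    [-0.3, 0, 0, -1, 0],
    [-0.2, 0, 0, -1, 0],
    [0, 0, 0, -1, 0],
    [0, 0, 0, -1, 0],
    [0, 0, 0, 10, 0],
    [0, 0, 0, 35, 0],
    [0, 0, 0, 65, 0],
    [0, 0, 0, 65, 0],
    [0, 0, 0, 65, 0],
  ],
)

```text
clock: 9.0
tool_pos: [0.5436, -0.0244, 0.0966]
tool_rot: [94.8, 89.5, 2.2]
force: [-0.1, 0.5, -0.1]
gripper_width: 0.501
```

```bash
python3 look.py w9; python3 -c "
import cv2;im=cv2.imread('pics/w9.png');cv2.imwrite('pics/w9z.png',cv2.resize(im[100:330,140:420],None,fx=2.6,fy=2.6,interpolation=cv2.INTER_CUBIC))"
```

```text
9.0 [ 0.5436 -0.0244  0.0966] [94.83 89.48  2.15] [-0.11  0.54 -0.11] 0.5009366222590809
jaw yaw -2.68179946978289
```

View pics/w9z.png

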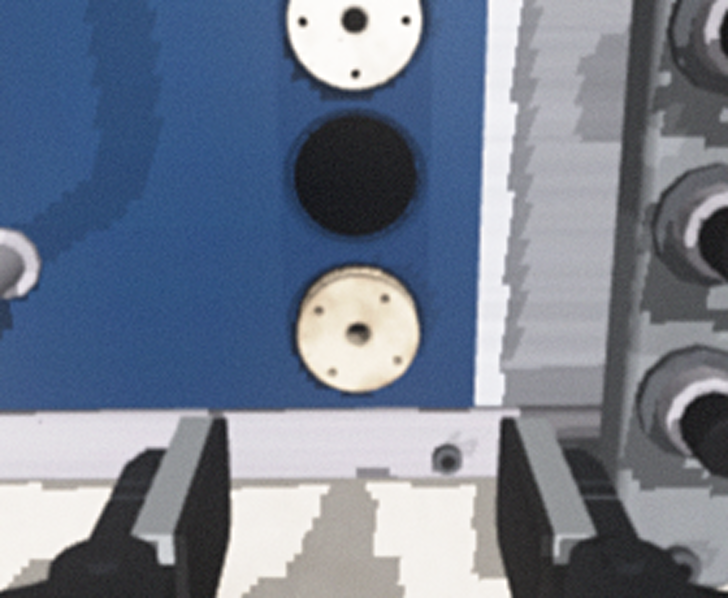

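```bash
python3 - <<'E'
from h import *
p=np.load('pics/w9.npy',allow_pickle=True).item()
f=lambda a,b,z:ray(p,140+a/2.6-.3,100+b/2.6-.3,z).round(4)
print(f(358,334,.033),f(355,19,.033),f(355,174,.025))
E
```

```text
[ 0.542  -0.0248  0.033 ] [0.5447 0.0437 0.033 ] [0.5431 0.0101 0.025 ]
```

>>> carry_out(
  rows=[
    [0.1, -10, -40, 10, 0],
    [0.1, -25, -85, 10, 0],
    [0.1, -40, -130, 10, 0],
    [0.1, -60, -175, 10, 0],
    [0.1, -80, -220, 10, 0],
    [0.1, -95, -265, 0, 0],
    [0.1, -107, -310, -20, 0],
    [0.1, -107, -322, -50, 0],
    [0.1, -107, -322, -60, 0],
    [0.1, -107, -322, -60, 0],
    [0.1, -107, -322, -60, 0],
  ],
)

```text
clock: 10.15
tool_pos: [0.4366, -0.3454, 0.036]
tool_rot: [96.3, 89.6, 3.7]
force: [0.1, 0.3, 0.2]
gripper_width: 0.553
```

```bash
python3 look.py w10 spare_a
```

```text
10.15 [ 0.4366 -0.3454  0.036 ] [96.34 89.59  3.74] [0.15 0.28 0.2 ] 0.5526960700720726
jaw yaw -2.5952968897589277
spare_a [(0.98, [0.523, -0.3101, -0.0006], [455, 170]), (0.62, [0.435, -0.3564, -0.0034], [279, 262])]
```

View pics/w10.png

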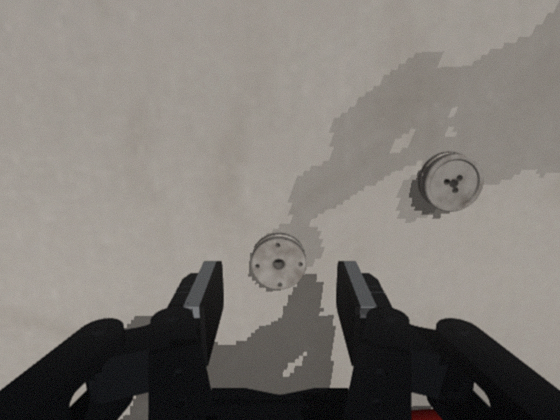

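```bash
python3 - <<'E'
from h import *
p=np.load('pics/w10.npy',allow_pickle=True).item()
im=cv2.imread('pics/w10.png')
for q in((278.5,263),(278.5,264.5)):print(ray(p,*q,.01).round(4))
cv2.imwrite('pics/w10z.png',cv2.resize(im[220:310,230:330],None,fx=6,fy=6,interpolation=cv2.INTER_CUBIC))
E
```

```text
[ 0.4351 -0.3505  0.01  ]
[ 0.4351 -0.3513  0.01  ]
```

View pics/w10z.png

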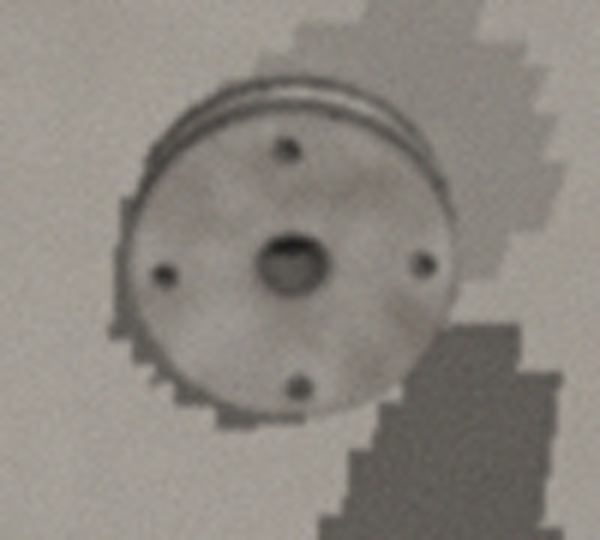

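>>> carry_out(
  rows=[
    [0.1, -1.5, -5.5, -12, 0],
    [0.1, -1.5, -5.5, -24, 0],
    [0.1, -1.5, -5.5, -30.5, 0],
    [0.1, -1.5, -5.5, -30.5, 0],
    [-1, -1.5, -5.5, -30.5, 0],
    [-1, -1.5, -5.5, -30.5, 0],
    [-1, -1.5, -5.5, -30.5, 0],
    [-1, -1.5, -5.5, -30.5, 0],
    [-1, -1.5, -5.5, -30.5, 0],
    [-1, -1.5, -5.5, -30.5, 0],
  ],
)

```text
clock: 11.25
tool_pos: [0.4358, -0.3514, 0.0066]
tool_rot: [89.9, 89.5, -2.7]
force: [-1.8, 0.8, 5.4]
gripper_width: 0.268
```

```bash
python3 -c "
from workcell import env
s=env.get_state();print(s['tool_pos'],s['force'],s['gripper_width'])"
```

```text
[ 0.43582741 -0.35137472  0.00663346] [-1.75602011  0.75656391  5.42794536] 0.2677005977955181
```

>>> carry_out(
  rows=[
    [-1, 0, 0, 30, 0],
    [-1, 0, 10, 75, 0],
    [-1, 10, 55, 105, 0],
    [-1, 25, 100, 105, 0],
    [-1, 40, 145, 105, 0],
    [-1, 55, 190, 105, 0],
    [-1, 70, 235, 105, 0],
    [-1, 85, 280, 105, 0],
    [-1, 98, 325, 105, 0],
    [-1, 108.5, 361, 95, 0],
    [-1, 108.5, 361, 75, 0],
    [-1, 108.5, 361, 65, 0],
    [-1, 108.5, 361, 45, 0],
    [-1, 108.5, 361, 31, 0],
    [-1, 108.5, 361, 31, 0],
    [-1, 108.5, 361, 31, 0],
  ],
)

```text
clock: 12.85
tool_pos: [0.5444, 0.0089, 0.0379]
tool_rot: [88.1, 89.5, -4.5]
force: [-0.5, -0.3, -0.9]
gripper_width: 0.269
```

```bash
python3 look.py w11; python3 -c "
import cv2;im=cv2.imread('pics/w11.png');cv2.imwrite('pics/w11z.png',cv2.resize(im[180:330,180:380],None,fx=4,fy=4,interpolation=cv2.INTER_CUBIC))"
```

```text
12.85 [0.5444 0.0089 0.0379] [88.12 89.47 -4.53] [-0.45 -0.32 -0.88] 0.2692861858838312
jaw yaw -2.6440872078574937
```

View pics/w11z.png

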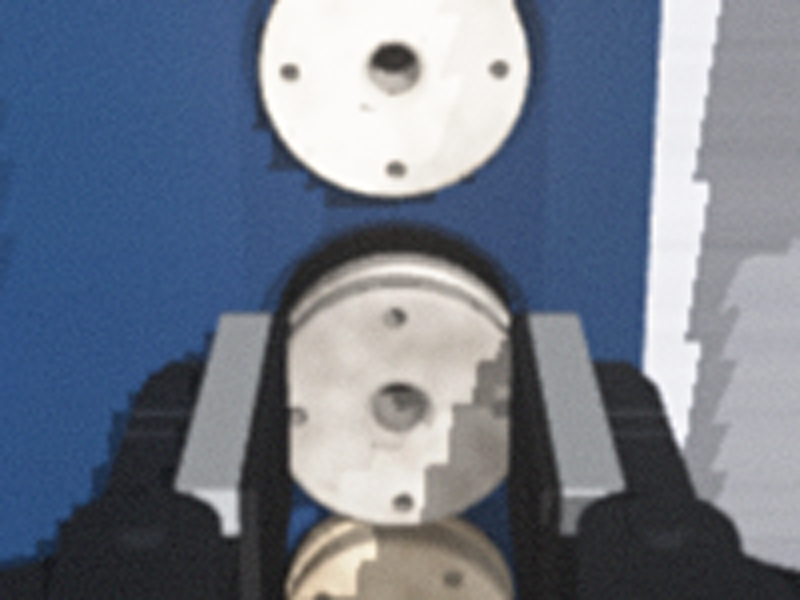

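```bash
python3 - <<'E'
from h import *
p=np.load('pics/w11.npy',allow_pickle=True).item()
f=lambda a,b,z:ray(p,180+a/4-.4,180+b/4-.4,z).round(4)
print('hole',f(400,403,.0413),'front',f(400,522,.0413))
print('p1 edge dark',f(400,238,.0275),'outer',f(400,228,.028),'sides',f(280,310,.028),f(520,310,.028))
print('p2 disc',f(394,68,.033))
E
```

```text
hole [0.5435 0.0096 0.0413] front [ 0.5429 -0.0044  0.0413]
p1 edge dark [0.5443 0.0224 0.0275] outer [0.5443 0.0238 0.028 ] sides [0.5306 0.0147 0.028 ] [0.5572 0.0134 0.028 ]
p2 disc [0.5446 0.0432 0.033 ]
```

>>> carry_out(
  rows=[
    [-1, -0.4, -0.5, -3, 0],
    [-1, -0.4, -0.5, -5, 0],
    [-1, -0.4, -0.5, -7, 0],
    [-1, -0.4, -0.5, -7.5, 0],
    [-1, -0.4, -0.5, -7.5, 0],
  ],
)

```text
clock: 13.4
tool_pos: [0.5443, 0.0087, 0.0308]
tool_rot: [90.2, 89.4, -2.4]
force: [0.0, 0.3, 0.1]
gripper_width: 0.264
```

```bash
python3 look.py w12; python3 -c "
import cv2;im=cv2.imread('pics/w12.png');cv2.imwrite('pics/w12z.png',cv2.resize(im[180:330,180:380],None,fx=4,fy=4,interpolation=cv2.INTER_CUBIC))"
```

```text
13.4 [0.5443 0.0087 0.0308] [90.21 89.42 -2.42] [0.   0.28 0.13] 0.2638318528388772
jaw yaw -2.6251703929756167
```

View pics/w12z.png

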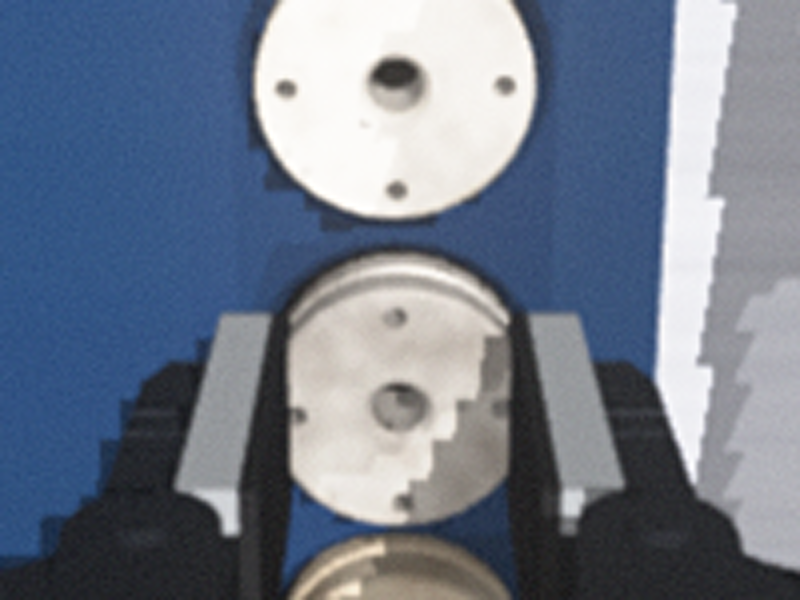

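>>> carry_out(
  rows=[
    [-1, 0, 0, -1, 0],
    [-1, 0, 0, -1, 0],
    [-0.3, 0, 0, -1, 0],
    [-0.2, 0, 0, -1, 0],
    [0, 0, 0, -1, 0],
    [0, 0, 0, -1, 0],
    [0, 0, 0, 10, 0],
    [0, 0, 0, 35, 0],
    [0, -10, 0, 65, 0],
    [0, -35, 0, 85, 0],
    [0, -35, 0, 85, 0],
    [0, -35, 0, 85, 0],
  ],
)

```text
clock: 14.65
tool_pos: [0.5097, 0.009, 0.1168]
tool_rot: [96.9, 89.3, 4.3]
force: [0.5, -0.0, -1.2]
gripper_width: 0.503
```

```bash
python3 look.py w13 handle pocket_0; python3 -c "
import cv2;im=cv2.imread('pics/w13.png');cv2.imwrite('pics/w13z.png',cv2.resize(im[80:330,140:440],None,fx=2.4,fy=2.4,interpolation=cv2.INTER_CUBIC))"
```

```text
14.65 [0.5097 0.009  0.1168] [96.9  89.31  4.3 ] [ 0.47 -0.04 -1.23] 0.5031596578537959
jaw yaw -2.6074236564458015
handle [(0.94, [0.4668, 0.0285, 0.064], [199, 204])]
pocket_0 []
```

View pics/w13z.png

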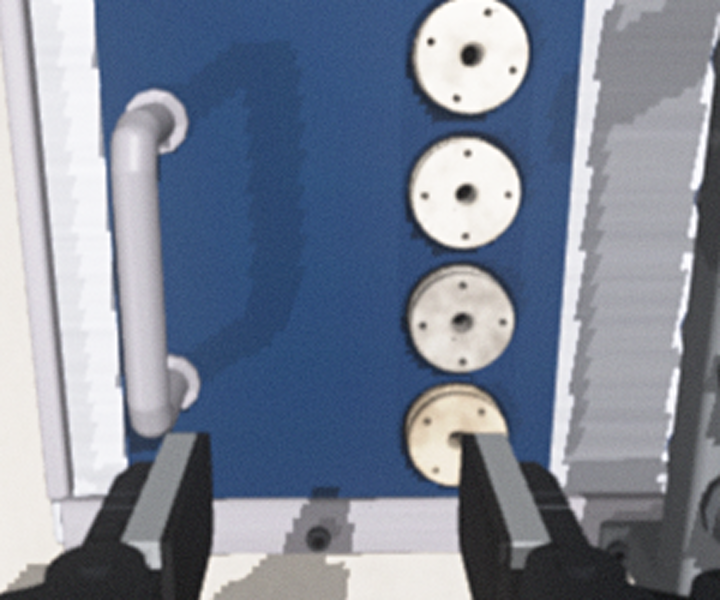

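```bash
python3 - <<'E'
from h import *
p=np.load('pics/w13.npy',allow_pickle=True).item()
f=lambda a,b,z:ray(p,140+a/2.4-.3,80+b/2.4-.3,z).round(4)
print(f(137,150,.062),f(141,270,.062),f(148,400,.062))
print(f(470,54,.033),f(466,193,.033),f(462,321,.033))
E
```

```text
[0.4686 0.0615 0.062 ] [0.4665 0.0346 0.062 ] [0.4648 0.003  0.062 ]
[0.5457 0.0776 0.033 ] [0.5446 0.0437 0.033 ] [0.5434 0.0096 0.033 ]
```

>>> carry_out(
  rows=[
    [0, -25, 12, 0, 0],
    [0, -43, 22, 0, 0],
    [0, -43, 22, 0, 0],
    [0, -43, 22, -25, 0],
    [0, -43, 22, -50, 0],
    [0, -43, 22, -70, 0],
    [0, -43, 22, -73, 0],
    [0, -43, 22, -73, 0],
    [0, -43, 22, -73, 0],
  ],
)

```text
clock: 15.7
tool_pos: [0.4673, 0.0305, 0.0431]
tool_rot: [86.7, 89.4, -6.0]
force: [0.2, -0.5, -0.1]
gripper_width: 0.5
```

```bash
python3 look.py w14
```

```text
15.7 [0.4673 0.0305 0.0431] [86.67 89.4  -5.97] [ 0.21 -0.48 -0.09] 0.49983018542676244
jaw yaw -2.6402424010316823
```

View pics/w14.png

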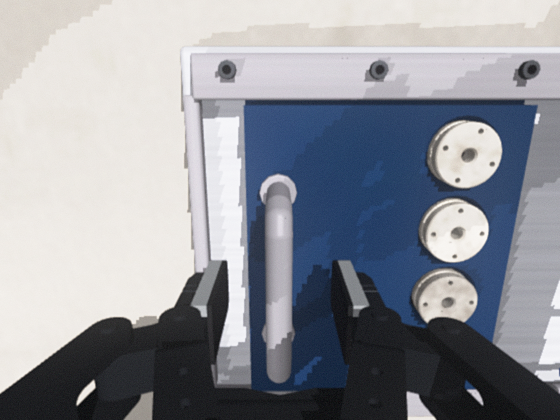

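Bar (px 279) lies midway between the fingers (225, 335). Close on it.

>>> carry_out(
  rows=[
    [-0.5, 0, 0, 0, 0],
    [-0.8, 0, 0, 0, 0],
    [-1, 0, 0, 0, 0],
    [-1, 0, 0, 0, 0],
    [-1, 0, 0, 0, 0],
    [-1, 0, 0, 0, 0],
    [-1, 0, 0, 0, 0],
  ],
)

```text
clock: 16.45
tool_pos: [0.4679, 0.0308, 0.044]
tool_rot: [92.4, 89.3, -0.2]
force: [-2.0, 0.6, 7.1]
gripper_width: 0.09
```

>>> carry_out(
  rows=[
    [-1, 2, 0, 0, 0],
    [-1, 5, -0.2, 0, 0],
    [-1, 8, -0.4, 0, 0],
    [-1, 11, -0.5, 0, 0],
    [-1, 14, -0.6, 0, 0],
    [-1, 17, -0.8, 0, 0],
    [-1, 20, -0.9, 0, 0],
    [-1, 23, -1, 0, 0],
    [-1, 26, -1.2, 0, 0],
    [-1, 29, -1.3, 0, 0],
    [-1, 32, -1.5, 0, 0],
    [-1, 35, -1.6, 0, 0],
    [-1, 38, -1.7, 0, 0],
    [-1, 40, -1.8, 0, 0],
    [-1, 40, -1.8, 0, 0],
  ],
)

```text
clock: 17.95
tool_pos: [0.5084, 0.0289, 0.0441]
tool_rot: [91.9, 89.3, -0.8]
force: [1.6, 0.5, 0.9]
gripper_width: 0.092
```

```bash
python3 look.py w15
```

```text
17.95 [0.5084 0.0289 0.0441] [91.88 89.27 -0.76] [1.63 0.51 0.89] 0.09200350137075805
jaw yaw -2.635269466426964
```

View pics/w15.png

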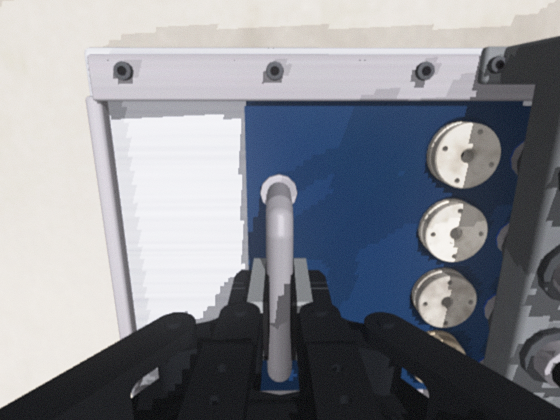

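Carrier follows (blue edge and handle unchanged relative to the jaws, bed uncovered behind). Continue slowly, expecting the plunger 8–20 mm on.

>>> carry_out(
  rows=[
    [-1, 1.5, -0.1, 0, 0],
    [-1, 3, -0.1, 0, 0],
    [-1, 4.5, -0.2, 0, 0],
    [-1, 6, -0.3, 0, 0],
    [-1, 7, -0.3, 0, 0],
    [-1, 8, -0.4, 0, 0],
    [-1, 9, -0.4, 0, 0],
    [-1, 10, -0.5, 0, 0],
    [-1, 10, -0.5, 0, 0],
  ],
)

```text
clock: 18.9
tool_pos: [0.5187, 0.0285, 0.0441]
tool_rot: [91.7, 89.2, -0.9]
force: [0.1, -0.5, 2.6]
gripper_width: 0.093
```

>>> carry_out(
  rows=[
    [-1, 1, 0, 0, 0],
    [-1, 2, -0.1, 0, 0],
    [-1, 3, -0.1, 0, 0],
    [-1, 4, -0.2, 0, 0],
    [-1, 4, -0.2, 0, 0],
  ],
)

```text
clock: 19.4
tool_pos: [0.5219, 0.0283, 0.044]
tool_rot: [93.1, 89.3, 0.4]
force: [-6.8, 1.2, 9.9]
gripper_width: 0.092
```

>>> carry_out(
  rows=[
    [-1, 1, 0, 0, 0],
    [-1, 2, -0.1, 0, 0],
    [-1, 3, -0.1, 0, 0],
    [-1, 4, -0.2, 0, 0],
    [-1, 5, -0.2, 0, 0],
    [-1, 6, -0.3, 0, 0],
    [-1, 6, -0.3, 0, 0],
  ],
)

```text
clock: 20.1
tool_pos: [0.5269, 0.0282, 0.044]
tool_rot: [95.6, 89.5, 3.0]
force: [-7.5, 0.2, 9.5]
gripper_width: 0.089
```

>>> carry_out(
  rows=[
    [-1, 0.5, 0, 0, 0],
    [-1, 1, 0, 0, 0],
    [-1, 1.5, -0.1, 0, 0],
    [-1, 2, -0.1, 0, 0],
    [-1, 2, -0.1, 0, 0],
  ],
)

```text
clock: 20.6
tool_pos: [0.5278, 0.0281, 0.044]
tool_rot: [99.4, 89.6, 6.8]
force: [-8.9, 0.2, 11.6]
gripper_width: 0.089
```

>>> carry_out(
  rows=[
    [-1, 0.5, 0, 0, 0],
    [-1, 1, 0, 0, 0],
    [-1, 1.5, -0.1, 0, 0],
    [-1, 2, -0.1, 0, 0],
    [-1, 2.5, -0.1, 0, 0],
    [-1, 3, -0.1, 0, 0],
    [-1, 3, -0.1, 0, 0],
  ],
)

```text
clock: 21.3
tool_pos: [0.5297, 0.0281, 0.044]
tool_rot: [109.6, 89.8, 17.0]
force: [-8.6, -0.1, 11.5]
gripper_width: 0.091
```

>>> carry_out(
  rows=[
    [-1, 1, 0, 0, 0],
    [-1, 1.5, -0.1, 0, 0],
    [-1, 2, -0.1, 0, 0],
    [-1, 2.5, -0.1, 0, 0],
    [-1, 2.5, -0.1, 0, 0],
  ],
)

```text
clock: 21.8
tool_pos: [0.5308, 0.028, 0.044]
tool_rot: [157.8, 89.9, 65.2]
force: [-9.6, -0.4, 12.6]
gripper_width: 0.092
```

>>> carry_out(
  rows=[
    [-1, 1, 0, 0, 0],
    [-1, 1.5, -0.1, 0, 0],
    [-1, 2, -0.1, 0, 0],
    [-1, 2.5, -0.1, 0, 0],
    [-1, 2.5, -0.1, 0, 0],
  ],
)

```text
clock: 22.3
tool_pos: [0.5308, 0.028, 0.044]
tool_rot: [-112.7, 89.7, 154.7]
force: [-16.4, 1.0, 19.2]
gripper_width: 0.088
```

>>> carry_out(
  rows=[
    [-1, 1, 0, 0, 0],
    [-1, 1.5, -0.1, 0, 0],
    [-1, 2, -0.1, 0, 0],
    [-1, 2.5, -0.1, 0, 0],
    [-1, 2.5, -0.1, 0, 0],
  ],
)

```text
clock: 22.8
tool_pos: [0.5307, 0.028, 0.044]
tool_rot: [-103.4, 89.4, 164.0]
force: [-16.5, 0.2, 19.6]
gripper_width: 0.094
```

>>> carry_out(
  rows=[
    [-1, 2.5, -0.1, 0, 0],
    [-1, 3, -0.1, 0, 0],
    [-1, 3.5, -0.1, 0, 0],
    [-1, 4, -0.2, 0, 0],
    [-1, 4, -0.2, 0, 0],
    [-1, 4, -0.2, 0, 0],
    [-1, 4, -0.2, 0, 0],
  ],
)

```text
clock: 23.5
tool_pos: [0.5307, 0.028, 0.0439]
tool_rot: [-99.7, 88.8, 167.6]
force: [-25.3, 0.8, 28.8]
gripper_width: 0.09
```

```bash
python3 look.py w16 stops plunger_tip; python3 - <<'E'
from workcell import env
import cv2
for n,(a,b,c,d) in {'top':(130,260,165,365),'side':(140,340,180,400)}.items():
    im=env.get_image(n)[:,:,::-1]; cv2.imwrite(f'pics/{n}9.png',cv2.resize(im[a:b,c:d],None,fx=3.5,fy=3.5,interpolation=cv2.INTER_CUBIC)[:600,:800])
s=env.get_state();print(s['clock'],s['tool_pos'],s['force'])
E
```

```text
23.5 [0.5307 0.028  0.0439] [-99.71  88.84 167.64] [-25.25   0.81  28.84] 0.09018963518010063
jaw yaw -2.641893625364366
stops []
plunger_tip []
23.75 [0.5306992  0.02795575 0.04389996] [-25.20841292   1.47778034  28.41375434]
```

View pics/w16.png

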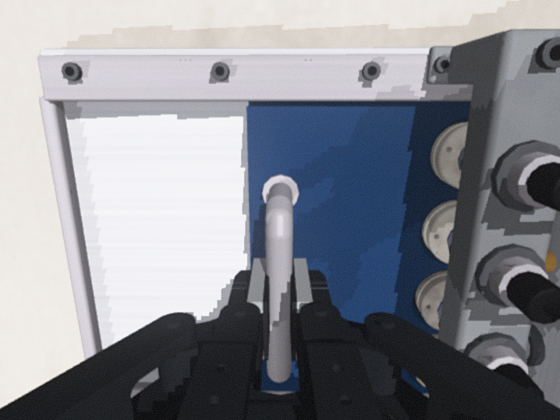

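View pics/top9.png

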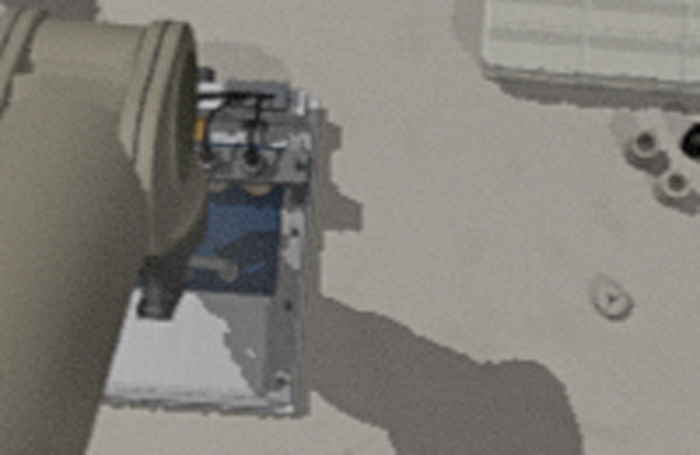

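View pics/side9.png

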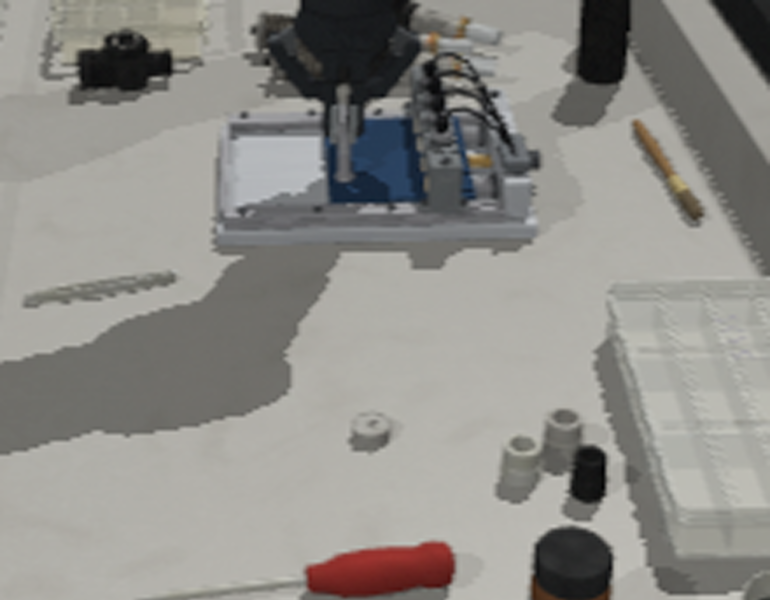

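```bash
python3 -c "
from workcell import env
print(env.job_done());s=env.get_state();print(s['tool_pos'],s['force'],s['gripper_width'])"
```

```text
the job is handed in; nothing more can be done
None
the job is handed in; nothing more can be done
```

I laid two spares flat in the empty pockets (0 and 1) and handed the job in at 23.8 s of the 67 s allowed. The arm was still gripping the handle and pressing the carrier on the stops.

- **Discs:** The wrist picture after the second placing showed all four discs flat in their pockets, with the two original discs still in theirs. The third spare is still on the bench. The last side and top pictures showed the nearby screwdriver, jar and small parts upright or lying as before. I did not look at the injector body again at the end.
- **Push:** I pushed slowly. The force at the handle rose to about 7 to 10 N from about 11 mm before the end, which was the plunger. The tool then stopped moving at x = 0.5307 m while the force climbed to 16 N and then 25 N, as it would against the hard stops. The total push was about 63 mm, within the 60 to 72 mm expected.
- **Hold:** The last reading before handing in showed a steady 25 N along the push direction and 28 N vertically, with the grip closed on the bar.
- **What I could not confirm:** In the last wrist picture the networks found neither the stops nor the plunger tip. That the carrier is home therefore rests on the force, the stalled position and the discs visibly reaching under the bridge.

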